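Wind down the wing screw of a repair press

TASK

The little wooden shopfront standing in the small repair press has to be clamped while its repair sets. Push the wings of the press's wing screw round with the fingertips, clockwise seen from above, stroke after stroke, until its collar is right down on the press arm and the screw stops. Only push the wings, never pinch them; keep the miniature where it stands and leave the other things on the counter alone.

Things in the scene. Friction and masses are not known exactly. Their poses are not given: they have to be found in the camera images.
- press: Dark steel C-shaped repair press, fixed. Origin on the counter under the vertical screw axis. Base plate 130 (x) by 150 (y -87 to +63) by 12 mm. Column on its -y side: x -18 to 18, y -70 to -44, 150 mm high, higher than the wings: no finger passes between it and the screw; the other sides are open. Arm: from the column to y +38, 36 mm wide, underside 84, top 106 mm above the counter.
- screw (a joint): Angle (rad) the wing screw still has to go: 0 = collar seated on the arm, a hard stop. Starts at 5.5 to 10.5 (about 0.9 to 1.7 turns), falls when turned clockwise seen from above. The screw sinks 5 mm a turn with its wings, turns with 1 to 2 N at the wings and stays where it is left.
- wings (a point): On the screw axis at mid-height of the wings (130 mm above the counter when seated, 4 to 8.5 mm more at the start). x runs along the wings and turns with the screw. Steel: collar diameter 23, hub 18, and two upright flat round ears, 6 mm thick, 24 mm in diameter, centred 26 mm from the axis on +x and -x at this height; 76 mm over both.
- wing_back: The rear half (3 mm thick) of both ears, on the side that is pushed for a clockwise turn: at +y of the +x ear, at -y of the -x ear (axes as wings). Origin on the screw axis, 24 mm below wings.
- wing_front: The forward half (3 mm thick, 19 mm in diameter) of both ears, on the side that leads in a clockwise turn. Origin as wing_back.
- pad: Round rubber pad (diameter 26, 7 mm thick) on a springy foot below the screw; it sinks with the screw, does not turn, meets the roof about 2.5 rad before the stop and then presses on it with 4 to 8 N. Origin: centre of its underside.
- miniature: Loose brick-fronted miniature building with a flat roof, 38 by 54 by 46 mm high, 70 g, standing on the press's base plate (12 mm high) under the pad. Origin: centre of its underside.
- shop_spare: Bystander: loose pale wooden miniature building, 34 by 64 by 50 mm high.
- shop_tall: Bystander: loose narrow miniature building, 34 by 38 by 66 mm high.
- glue: Bystander: small bottle, diameter 34, 85 mm high, standing near the press.
- ringbox: Bystander: small closed ring box, 51 by 51 by 37 mm high, near the press.
- brush: Bystander: brush lying on the counter.
- driver: Bystander: screwdriver, 140 mm long, lying on the counter.
- dish: Bystander: small white dish, diameter 70, 22 mm high.
There are look-alikes about, which are no part of the job. Leave any pink or red look-alike of the miniature alone.

How it is judged:
At the end, for the whole second after the job is handed in: The wing screw is within 0.3 rad of its stop (collar on the arm), the pad presses on the miniature with more than 2 N, and the miniature stands upright within 6 mm of where it began (value of joint screw below 0.3 rad and contact force between pad and miniature above 2 N and distance of miniature from where it was at the start of the episode below 0.006 m and angle between miniature's own z axis and vertical below 0.1 rad); the robot touches nothing.
It fails at once if a wing is pinched: both of its faces pressed at once with more than 2 N (contact force between the fingers and wing_back above 2 N and contact force between the fingers and wing_front above 2 N).
It fails at once if the miniature is moved by more than 10 mm, or lifted (distance of miniature from where it was at the start of the episode above 0.01 m).
It fails at once if a bystander is moved by more than 25 mm (distance of any of shop_spare, shop_tall, glue, ringbox, brush, driver, dish from where it was at the start of the episode above 0.025 m).
It also fails if it takes over 56 s, if anything falls off the work surface, if the arm or the gripper's body presses on something with over 40 N, if the wrist force passes 120 N, or if a joint passes its speed limit or range.

ROBOT

A 6-joint arm with a two-finger parallel gripper is mounted at the origin on the work surface. World frame = base frame: x ahead of the robot, y to its left, z up, the work surface at z = 0. Lengths are in m, angles in rad, forces in N, time in s.
With the tool pointing down it reaches from about 0.35 to 0.875 m from the base axis. Payload 15.5 kg.
Tool frame: the origin (TCP) lies on the front face of the gripper's body, between the roots of the fingers; the fingertips stand 73 mm ahead of it and the grasp point (between the pads) lies hold_point_z ahead of it (hold_point_z is the distance from the TCP to the grasp point, in m); z points along the fingers, y is the line along which they close (so a half turn about z gives the same grasp; the last joint's range is limited). The gripper opens to 85 mm and grips with 20 to 120 N. Pads are 22 mm wide; open, the fingers measure 114 mm over their backs; the gripper's body (76 mm by 85 mm) begins 54 mm behind the grasp point. The pads swing forward as they close: fully open they stand 13 mm farther back than shut.
Start: joints at [1.123, 0.494, 1.345, -0, 1.302, -0.096], TCP at [0.216, 0.587, 0.304] pointing down, gripper open.
Joint ranges: [-2.91, 2.91], [-0.82, 2.16], [0.22, 2.67], [-1.22, 4.37], [0.12, 2.79], [-3.08, 3.08]. Speed limits (rad/s): [1.89, 1.89, 2.57, 3.01, 3.01, 3.01].

INTERFACE

Orientations are given as a unit quaternion [w, x, y, z].
In Python, from rig import sense, grab_frame, get_calibration, close_job, hold_point_z gives the robot as it stands.
- The arm moves only by the tool play_rows, never from a script. Its argument "moves" is a list of rows, each a list of 3 entries, a list of its own where there are three numbers: the opening, from 0 (shut) to 1 (fully open), then the shift along the tool's x, y, z in cm, then the turn, a rotation vector about the tool's x, y, z in degrees. A call has 1 to 10 rows; each row shifts and turns the commanded pose from where the row before left it, along the tool's axes as they then stand; what a row does not reach is not made up. A row lasts 1/12 s, in which the tool goes at most 41.7 mm and 7.16 degrees, less where a joint would pass 70% of its speed; a pose out of reach is approached as far as the arm can. A call is refused whole if a number of a shift passes 4.17 or a number of a turn 7.16, either way. A call with a gripper value outside its range is refused whole. The fingers move at their own pace and stop on an object; the grip force is fixed at half the most. Time passes only in rows, so rows that do not move let the fingers close. It gives the time, the measured TCP pose, the force, the opening and the grip force at its end, in the units of the state.
- sense(): the state, without advancing time (a new reading comes with each control period).
- grab_frame(name): name is "scene" or "top" or "wrist"; returns the picture (480x640x3 uint8, red, green, blue); there is no depth.
- get_calibration(name): a dict with "fx", "fy", "cx", "cy" (pixels), "pose" (4x4, takes a point from camera to world coordinates); the wrist camera has in their place "hand_eye" (4x4, takes a point from camera to tool coordinates, whose origin is the TCP and whose axes are the flange's). Camera axes: x right, y up, looking along -z (the intrinsics and any distortion apply to the point x, -y, -z); pixel columns grow to the right and rows downward; lengths in m; the calibration is good to about 2 mm. A picture is of the moment at which its call begins: read the wrist's pose just before it. get_calibration takes no time and is no camera call.
- close_job(): hands the job in; it is judged then, once.
The state is a dict: "clock": time; "joints": joint angles; "joint_vel": joint speeds; "joint_torque": joint torques, N m; "eef_pos": TCP position; "tcp_rot": TCP orientation; "ft_force": force on the tool from outside, world axes, zero at the start; "wrist_torque": the same for the moment, N m; "opening": finger opening in m; "gripper_force": force on a finger pad.
Only numpy, scipy, OpenCV 4.12 (cv2) and the standard library are available. Lean on these libraries where they do the work, as an engineer would, in place of code of your own. Each camera call takes 0.05 s, during which the arm holds its last target. There are 200 camera calls.

## Working session

There is one attempt and no reset: what is moved stays moved. The work goes in short steps, Python scripts to look and compute and a tool call to move; the robot and the scene stay as the last step left them, time stands still between calls to the robot, and variables do not carry over. Pictures are saved under pics/ and viewed, at most 10 in all, crops included, and the job is handed in when it is done.

Besides the shell and the picture viewer there is one more tool, called after "Request:" as name([rows], argument=value, ...), one row to a line, values as JSON. play_rows: Moves the arm, as the interface text tells. Its arguments: {"type":"object","properties":{"moves":{"type":"array"}},"required":["moves"]}

```bash
mkdir -p pics
python3 - <<'E'
from rig import *
import cv2,numpy as np
np.set_printoptions(precision=4,suppress=True)
for n in ("scene","top"):
    im=grab_frame(n); cv2.imwrite(f"pics/{n}0.png",im[:,:,::-1]); c=get_calibration(n); print(n,{k:(np.array(v) if k=="pose" else v) for k,v in c.items()})
print(get_calibration("wrist"),hold_point_z); print(sense())
E
```

```text
scene {'fx': 465.48878061445896, 'fy': 465.48878061445896, 'cx': 323.72262143220263, 'cy': 240.43771300956834, 'pose': array([[-0.5164, -0.6168,  0.594 ,  1.175 ],
       [ 0.8562, -0.3853,  0.3442,  0.3205],
       [ 0.0166,  0.6863,  0.7271,  0.8878],
       [ 0.    ,  0.    ,  0.    ,  1.    ]])}
top {'fx': 475.3572941422503, 'fy': 475.3572941422503, 'cx': 320.33108438449284, 'cy': 241.10125230356462, 'pose': array([[ 0.0284,  0.9976, -0.0637,  0.5054],
       [-0.9993,  0.0299,  0.023 , -0.0146],
       [ 0.0248,  0.063 ,  0.9977,  1.1566],
       [ 0.    ,  0.    ,  0.    ,  1.    ]])}
{'fx': 333.9727797641156, 'fy': 333.9727797641156, 'cx': 316.2822773589066, 'cy': 238.39792202251596, 'hand_eye': array([[-0.0004,  0.9656,  0.2599,  0.0652],
       [ 1.    ,  0.0002,  0.0008, -0.0007],
       [ 0.0007,  0.2599, -0.9656, -0.07  ],
       [ 0.    ,  0.    ,  0.    ,  1.    ]])} 0.0539
{'clock': 0.1, 'joints': array([ 1.1225,  0.4941,  1.3461, -0.    ,  1.3025, -0.0955]), 'joint_vel': array([-0.0017, -0.0011, -0.0034,  0.    , -0.0005,  0.0018]), 'joint_torque': array([  0.0022, -88.3588, -38.4569,  -0.0003,   0.005 ,   0.0001]), 'eef_pos': array([0.2158, 0.5863, 0.3034]), 'tcp_rot': array([-0.0001,  0.1755,  0.9845, -0.0005]), 'ft_force': array([-0.3629,  0.0916, -0.9458]), 'wrist_torque': array([ 0.0062,  0.0099, -0.0259]), 'gripper_force': 0.0, 'opening': 0.08501374912307268}
```

View pics/scene0.png

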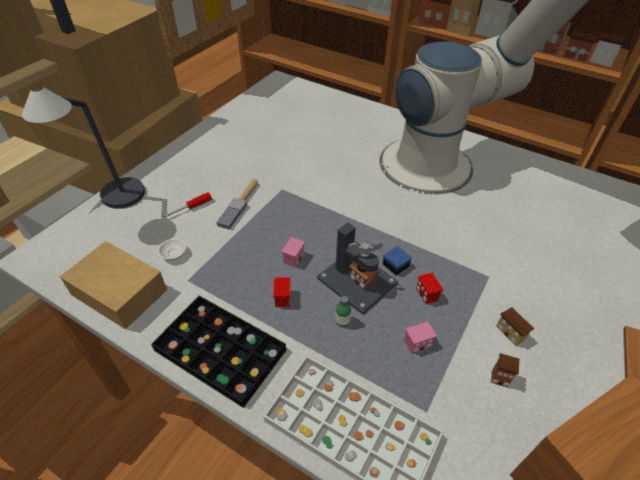

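View pics/top0.png

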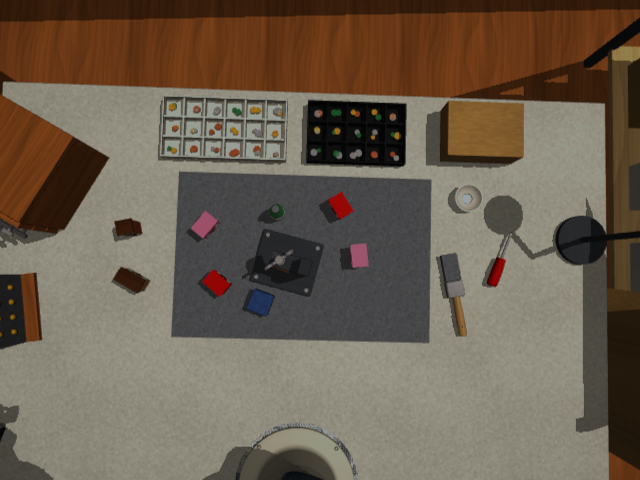

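The scene view shows the press around (355,270), with its column at (345,245). In the top view the press is at (287,262), and the wings are near (280,260). Next I'll enlarge both crops.

Run:
```python
import cv2,numpy as np
a=cv2.imread("pics/scene0.png")[210:320,300:430]; b=cv2.imread("pics/top0.png")[215:315,230:340]
f=lambda i:cv2.convertScaleAbs(cv2.resize(i,(400,400),interpolation=cv2.INTER_CUBIC),alpha=1.8)
cv2.imwrite("pics/crop0.png",np.hstack([f(a[:, :110]),f(b[:, :100])]))
```

```text
(no output)
```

View pics/crop0.png

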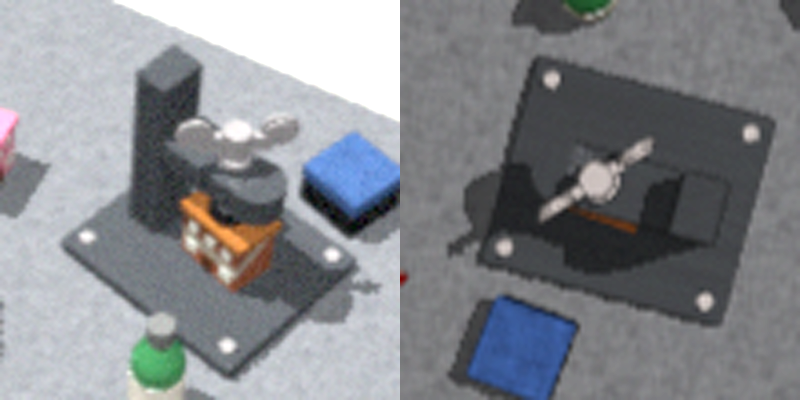

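The top crop shows the hub at (279.5,260.5), wing ends at (292.5,251.8) and (265.8,268.3), and the column on the image right at (305,266). The blue ring box is at (260,302).

```bash
cat > h.py <<'E'
from rig import *
import cv2,numpy as np
np.set_printoptions(precision=4,suppress=True)
def ray(c,uv,z,P=None):
    P=np.array(c["pose"]) if P is None else P
    d=P[:3,:3]@np.array([(uv[0]-c["cx"])/c["fx"],-(uv[1]-c["cy"])/c["fy"],-1.])
    o=P[:3,3]; return o+d*(z-o[2])/d[2]
E
python3 - <<'E'
from h import *
c=get_calibration("top")
for n,uv,z in [("hub",(279.5,260.5),.145),("e1",(292.5,251.75),.137),("e2",(265.75,268.25),.137),("c1",(264.25,229.25),.012),("c2",(323.75,245),.012),("c3",(309.5,296.75),.012),("c4",(250,280.5),.012),("col",(305,266.25),.15),("glue",(277,211),.08),("box",(260,302),.037),("red",(215,283),.045),("pink",(359,255),.045)]: print(n,ray(c,uv,z))
s=get_calibration("scene"); 
print("scene hub", ray(s,(300+237*110/400,210+125*110/400),.145))
E
```

```text
hub [0.5262 0.0476 0.145 ]
e1 [0.5459 0.0209 0.137 ]
e2 [0.5089 0.0769 0.137 ]
c1 [0.6031 0.095  0.012 ]
c2 [ 0.5693 -0.0494  0.012 ]
c3 [ 0.4443 -0.0188  0.012 ]
c4 [0.4791 0.1246 0.012 ]
col [ 0.5155 -0.0069  0.15  ]
glue [0.6398 0.0611 0.08  ]
box [0.4303 0.0964 0.037 ]
red [0.4718 0.2012 0.045 ]
pink [ 0.5465 -0.1317  0.045 ]
scene hub [0.5303 0.0516 0.145 ]
```

Request:
play_rows([
  [0,[0,0,0],[0,0,-7]],
  [0,[-2.8,-3,0],[0,0,0]],
  [0,[-2.8,-3,0],[0,0,0]],
  [0,[-2.8,-3,0],[0,0,0]],
  [0,[-2.8,-3,0],[0,0,0]],
  [0,[-2.8,-3,0],[0,0,0]],
  [0,[-2.8,-3,0],[0,0,0]],
  [0,[-2.8,-3,0],[0,0,0]],
  [0,[-2.8,-3,0],[0,0,0]],
  [0,[-2.8,-3,0],[0,0,0]],
])

```text
clock: 0.93
eef_pos: [0.4, 0.2642, 0.3038]
tcp_rot: [-0.0, 0.115, 0.993, -0.0]
ft_force: [2.1, 0.4, 0.5]
opening: 0.0
gripper_force: 0.0
```

Request:
play_rows([
  [0,[-2.8,-3,0],[0,0,0]],
  [0,[-2.8,-3,0],[0,0,0]],
  [0,[-2.8,-3,0],[0,0,0]],
  [0,[0,0,0],[0,0,0]],
  [0,[0,0,0],[0,0,0]],
])

```text
clock: 1.35
eef_pos: [0.4616, 0.1574, 0.3037]
tcp_rot: [-0.0, 0.117, 0.993, -0.0]
ft_force: [-0.0, 0.8, 1.3]
opening: -0.0001
gripper_force: 0.0
```

```bash
cat >> h.py <<'E'
from scipy.spatial.transform import Rotation as Ro
A=np.array([.527,.0485]); Y=np.radians(-13.2)
def press(p): # world xy -> press frame mm, polar
    c,s=np.cos(Y),np.sin(Y); d=(np.array(p[:2])-A)*1000
    return np.array([c*d[0]+s*d[1],-s*d[0]+c*d[1]])
def wristpose(s):
    q=s["tcp_rot"]; T=np.eye(4); T[:3,:3]=Ro.from_quat([q[1],q[2],q[3],q[0]]).as_matrix(); T[:3,3]=s["eef_pos"]
    return T@np.array(get_calibration("wrist")["hand_eye"])
E
python3 - <<'E'
from h import *
s=sense(); print(s["clock"],s["eef_pos"],press(s["eef_pos"]),s["ft_force"],s["opening"],s["joints"])
T=wristpose(s); print(T)
im=grab_frame("wrist"); cv2.imwrite("pics/w1.png",im[:,:,::-1])
E
```

```text
1.35 [0.4616 0.1574 0.3037] [-88.5776  91.0892] [-0.0285  0.7714  1.2932] -8.801458428338001e-05 [ 0.2062  0.3019  1.6746 -0.0001  1.1655 -1.1301]
[[ 0.2327 -0.9393 -0.2521  0.3979]
 [ 0.9725  0.2245  0.0614  0.1719]
 [-0.0011 -0.2595  0.9658  0.3737]
 [ 0.      0.      0.      1.    ]]
```

View pics/w1.png

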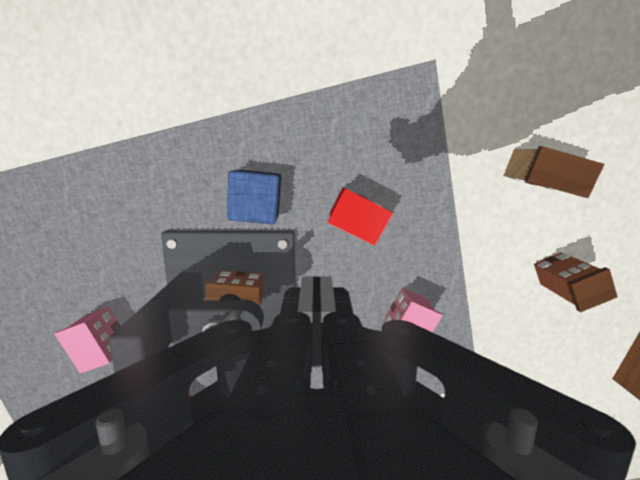

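The base plate edge runs level at row 232, so the tool is aligned with the press. The shut fingers cover the screw. I'll turn the gripper 90° so its linkage flares away from the column.

Request:
play_rows([
  [0,[0,0,0],[0,0,7]],
  [0,[0,0,0],[0,0,7]],
  [0,[0,0,0],[0,0,7]],
  [0,[0,0,0],[0,0,7]],
  [0,[0,0,0],[0,0,7]],
  [0,[0,0,0],[0,0,7]],
  [0,[0,0,0],[0,0,7]],
  [0,[0,0,0],[0,0,7]],
  [0,[0,0,0],[0,0,7]],
  [0,[0,0,0],[0,0,7]],
])

```text
clock: 2.23
eef_pos: [0.4599, 0.1607, 0.3038]
tcp_rot: [-0.0, 0.665, 0.746, -0.0]
ft_force: [-0.2, 0.2, -0.7]
opening: -0.0004
gripper_force: 0.0
```

Request:
play_rows([
  [0,[0,0,0],[0,0,7]],
  [0,[0,0,0],[0,0,7]],
  [0,[0,0,0],[0,0,6]],
  [0,[0,0,0],[0,0,0]],
  [0,[0,0,0],[0,0,0]],
])

```text
clock: 2.65
eef_pos: [0.4601, 0.1603, 0.3038]
tcp_rot: [-0.0, 0.782, 0.623, -0.0]
ft_force: [0.2, -0.1, 1.2]
opening: -0.0
gripper_force: 0.0
```

Run:
```python
from h import *
s=sense(); print(s["clock"],s["eef_pos"],press(s["eef_pos"]),s["ft_force"],s["joints"])
print(wristpose(s))
im=grab_frame("wrist"); cv2.imwrite("pics/w2.png",im[:,:,::-1])
```

```text
2.65 [0.4601 0.1603 0.3038] [-90.6285  93.5454] [ 0.1923 -0.1167  1.2271] [0.2125 0.3011 1.6754 0.0001 1.1654 0.4379]
[[ 0.9746  0.2164  0.0576  0.4746]
 [-0.2239  0.9411  0.2532  0.2232]
 [ 0.0006 -0.2597  0.9657  0.3738]
 [ 0.      0.      0.      1.    ]]
```

View pics/w2.png

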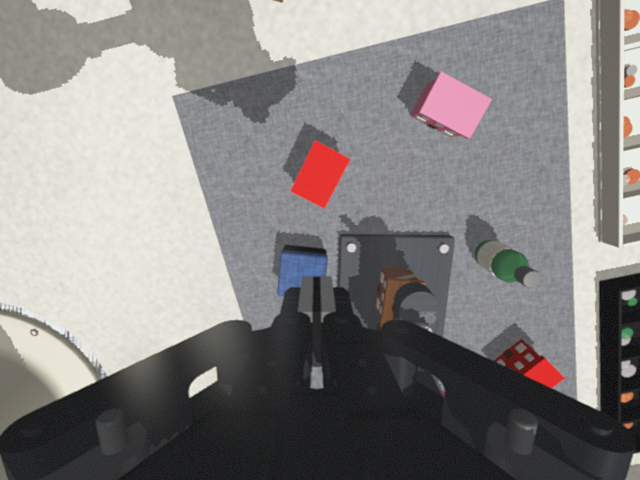

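The wrist view shows the press plate square in the frame (corners at (340,237) and (453,237)), so yaw is good. I'll move above the start point behind the far ear, at 197° in the press frame.

Request:
play_rows([
  [0,[-3.4,2.05,0],[0,0,0]],
  [0,[-3.4,2.05,0],[0,0,0]],
  [0,[-3.4,2.05,0],[0,0,0]],
  [0,[0,0,3],[0,0,0]],
  [0,[0,0,3],[0,0,0]],
  [0,[0,0,0],[0,0,0]],
  [0,[0,0,0],[0,0,0]],
])

```text
clock: 3.28
eef_pos: [0.4966, 0.0462, 0.2434]
tcp_rot: [-0.001, 0.783, 0.622, -0.001]
ft_force: [0.4, -0.6, 0.1]
opening: 0.0001
gripper_force: 0.0
```

Run:
```python
from h import *
s=sense(); print(s["clock"],s["eef_pos"],press(s["eef_pos"]),s["ft_force"])
a=grab_frame("scene")[190:310,300:420]; b=grab_frame("top")[205:305,230:330]
f=lambda i:cv2.convertScaleAbs(cv2.resize(i[:,:,::-1],(400,400),interpolation=cv2.INTER_CUBIC),alpha=1.8)
cv2.imwrite("pics/crop1.png",np.hstack([f(a),f(b)]))
```

```text
3.2833 [0.4966 0.0462 0.2434] [-29.0648  -9.1722] [ 0.3717 -0.6474  0.1119]
```

View pics/crop1.png

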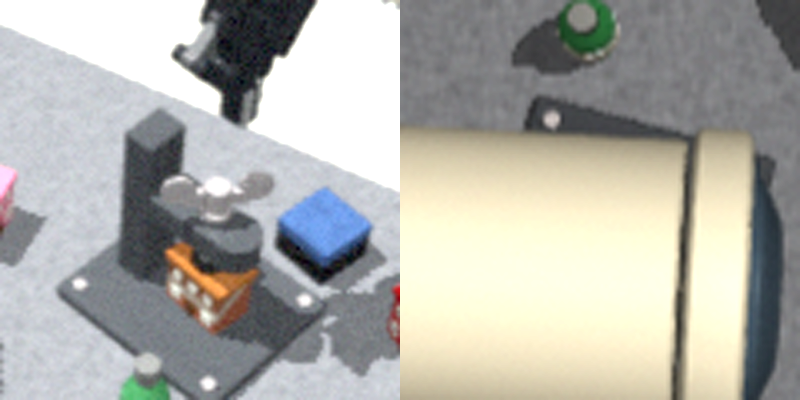

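The scene crop shows the shut fingertips at (371,227), above and behind the screw, with the wings still in their starting pose. I'll check the tip length by projecting it and work out the stroke steps.

Run:
```python
from h import *
c=get_calibration("scene");P=np.linalg.inv(np.array(c["pose"]))
for z in (.1704,.1574):
    p=P@np.array([.4966,.0462,z,1]); print(z,c["cx"]+c["fx"]*p[0]/-p[2],c["cy"]-c["fy"]*p[1]/-p[2])
R=3.0
for a in (197,150): # rows: tool x=+press y, tool y=+press x
    ang=np.arange(a,-60,-15); pts=np.c_[R*np.sin(np.radians(ang)),R*np.cos(np.radians(ang))]
    print(a); [print(x,np.round(d,2)) for x,d in zip(ang[1:],np.diff(pts,axis=0))]
```

```text
0.1704 371.05389698218437 225.9395854658492
0.1574 370.5213103709352 230.111250858026
197
182 [ 0.77 -0.13]
167 [0.78 0.08]
152 [0.73 0.27]
137 [0.64 0.45]
122 [0.5 0.6]
107 [0.32 0.71]
92 [0.13 0.77]
77 [-0.08  0.78]
62 [-0.27  0.73]
47 [-0.45  0.64]
32 [-0.6  0.5]
17 [-0.71  0.32]
2 [-0.77  0.13]
-13 [-0.78 -0.08]
-28 [-0.73 -0.27]
-43 [-0.64 -0.45]
-58 [-0.5 -0.6]
150
135 [0.62 0.48]
120 [0.48 0.62]
105 [0.3  0.72]
90 [0.1  0.78]
75 [-0.1   0.78]
60 [-0.3   0.72]
45 [-0.48  0.62]
30 [-0.62  0.48]
15 [-0.72  0.3 ]
0 [-0.78  0.1 ]
-15 [-0.78 -0.1 ]
-30 [-0.72 -0.3 ]
-45 [-0.62 -0.48]
```

Request:
play_rows([
  [0,[0,0,2.5],[0,0,0]],
  [0,[0,0,2.4],[0,0,0]],
  [0,[0,0,0],[0,0,0]],
  [0,[0,0,0],[0,0,0]],
])

```text
clock: 3.72
eef_pos: [0.4975, 0.0463, 0.1958]
tcp_rot: [-0.0, 0.783, 0.622, -0.0]
ft_force: [-0.5, 0.3, 0.9]
opening: 0.0001
gripper_force: 0.0
```

Request:
play_rows([
  [0,[0.77,-0.13,0],[0,0,0]],
  [0,[0.78,0.08,0],[0,0,0]],
  [0,[0.73,0.27,0],[0,0,0]],
  [0,[0.64,0.45,0],[0,0,0]],
  [0,[0.5,0.6,0],[0,0,0]],
  [0,[0,0,0],[0,0,0]],
])

```text
clock: 4.22
eef_pos: [0.5192, 0.0772, 0.1952]
tcp_rot: [0.0, 0.784, 0.621, 0.001]
ft_force: [-1.3, -0.5, 0.2]
opening: 0.0001
gripper_force: 0.0
```

Run:
```python
from h import *
s=sense(); print(s["clock"],s["eef_pos"],press(s["eef_pos"]),s["ft_force"])
a=grab_frame("scene")[190:310,300:420]
cv2.imwrite("pics/crop2.png",cv2.convertScaleAbs(cv2.resize(a[:,:,::-1],(400,400),interpolation=cv2.INTER_CUBIC),alpha=1.8))
```

```text
4.2167 [0.5192 0.0772 0.1952] [-14.1882  26.1261] [-1.2756 -0.4882  0.1945]
```

View pics/crop2.png

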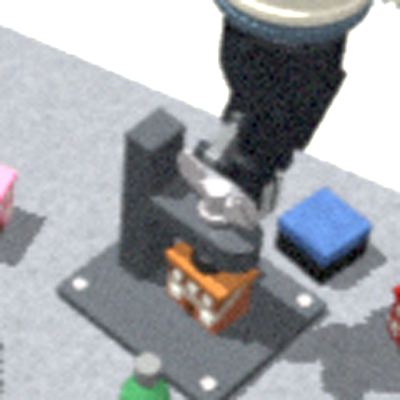

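The crop shows the wings turned clockwise, with the finger behind the near ear at (250,200) in the crop. The miniature hasn't moved, so I'll continue the stroke.

Request:
play_rows([
  [0,[0.32,0.71,0],[0,0,0]],
  [0,[0.13,0.77,0],[0,0,0]],
  [0,[-0.08,0.78,0],[0,0,0]],
  [0,[-0.27,0.73,0],[0,0,0]],
  [0,[-0.45,0.64,0],[0,0,0]],
  [0,[-0.6,0.5,0],[0,0,0]],
  [0,[-0.71,0.32,0],[0,0,0]],
  [0,[-0.77,0.13,0],[0,0,0]],
  [0,[0,0,0],[0,0,0]],
])

```text
clock: 5.02
eef_pos: [0.5565, 0.0405, 0.1949]
tcp_rot: [0.0, 0.784, 0.621, -0.0]
ft_force: [0.2, 0.1, 0.2]
opening: 0.0001
gripper_force: 0.1
```

Request:
play_rows([
  [0,[-0.78,-0.08,0],[0,0,0]],
  [0,[-0.73,-0.27,0],[0,0,0]],
  [0,[-0.64,-0.45,0],[0,0,0]],
  [0,[0,0,0],[0,0,0]],
  [0,[0,0,0],[0,0,0]],
])

```text
clock: 5.43
eef_pos: [0.5432, 0.0227, 0.195]
tcp_rot: [-0.0, 0.784, 0.621, -0.0]
ft_force: [0.8, -0.8, -0.7]
opening: 0.0003
gripper_force: 0.0
```

Run:
```python
from h import *
s=sense(); print(s["clock"],s["eef_pos"],press(s["eef_pos"]),s["ft_force"])
a=grab_frame("scene")[190:310,300:420]
cv2.imwrite("pics/crop3.png",cv2.convertScaleAbs(cv2.resize(a[:,:,::-1],(400,400),interpolation=cv2.INTER_CUBIC),alpha=1.8))
```

```text
5.4333 [0.5432 0.0227 0.195 ] [ 21.7049 -21.4025] [ 0.8052 -0.7636 -0.7417]
```

View pics/crop3.png

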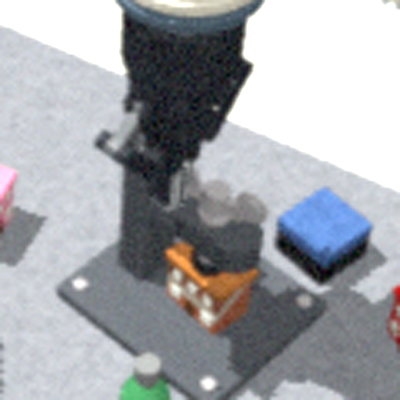

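The finger is at the right (far) side of the press by the column, one ear is now at crop (250,210), about press +y, and the miniature is undisturbed. I'll lift, go back and start stroke two.

Request:
play_rows([
  [0,[0,0,-4.1],[0,0,0]],
  [0,[0,0,-0.4],[0,0,0]],
  [0,[0,0,0],[0,0,0]],
  [0,[1.6,-2.5,0],[0,0,0]],
  [0,[1.57,-2.5,0],[0,0,0]],
  [0,[0,0,0],[0,0,0]],
  [0,[0,0,2.2],[0,0,0]],
  [0,[0,0,2.3],[0,0,0]],
  [0,[0,0,0],[0,0,0]],
  [0,[0,0,0],[0,0,0]],
])

```text
clock: 6.32
eef_pos: [0.5017, 0.0655, 0.1941]
tcp_rot: [-0.001, 0.784, 0.621, -0.001]
ft_force: [0.3, 0.0, 0.3]
opening: 0.0001
gripper_force: 0.0
```

Request:
play_rows([
  [0,[0.47,0.22,0],[0,0,0]],
  [0,[0.62,0.48,0],[0,0,0]],
  [0,[0.48,0.62,0],[0,0,0]],
  [0,[0.3,0.72,0],[0,0,0]],
  [0,[0.1,0.78,0],[0,0,0]],
  [0,[-0.1,0.78,0],[0,0,0]],
  [0,[-0.3,0.72,0],[0,0,0]],
  [0,[0,0,0],[0,0,0]],
])

```text
clock: 6.98
eef_pos: [0.5497, 0.0698, 0.195]
tcp_rot: [0.0, 0.784, 0.621, 0.001]
ft_force: [1.1, -0.2, -0.0]
opening: -0.0
gripper_force: 0.0
```

Request:
play_rows([
  [0,[-0.48,0.62,0],[0,0,0]],
  [0,[-0.62,0.48,0],[0,0,0]],
  [0,[-0.72,0.3,0],[0,0,0]],
  [0,[0,0,0],[0,0,0]],
])

```text
clock: 7.32
eef_pos: [0.5566, 0.0535, 0.1946]
tcp_rot: [-0.005, 0.785, 0.62, 0.002]
ft_force: [-5.3, 60.2, 2.1]
opening: 0.0001
gripper_force: 27.6
```

Run:
```python
from h import *
s=sense(); print(s["clock"],s["eef_pos"],press(s["eef_pos"]),s["ft_force"])
```

```text
7.3167 [0.5566 0.0535 0.1946] [27.6922 11.6542] [-5.2508 60.1831  2.0808]
```

Force rose to 60 N, so this looks like the stop. I'll back off and check.

Request:
play_rows([
  [0,[0.72,0,0],[0,0,0]],
  [0,[0.7,0,0],[0,0,0]],
  [0,[0,0,0],[0,0,0]],
  [0,[0,0,-4.1],[0,0,0]],
  [0,[0,0,-4.1],[0,0,0]],
  [0,[4,0,0],[0,0,0]],
  [0,[4,0,0],[0,0,0]],
  [0,[4,0,0],[0,0,0]],
  [0,[0,0,0],[0,0,0]],
  [0,[0,0,0],[0,0,0]],
])

```text
clock: 8.15
eef_pos: [0.5885, 0.1814, 0.2767]
tcp_rot: [0.0, 0.783, 0.622, 0.0]
ft_force: [0.3, -0.5, 0.3]
opening: 0.0005
gripper_force: 0.0
```

Run:
```python
from h import *
s=sense(); print(s["clock"],s["eef_pos"],press(s["eef_pos"]),s["ft_force"])
a=grab_frame("scene")[190:310,300:420]; b=grab_frame("top")[215:315,230:330]
f=lambda i:cv2.convertScaleAbs(cv2.resize(i[:,:,::-1],(400,400),interpolation=cv2.INTER_CUBIC),alpha=1.8)
cv2.imwrite("pics/crop4.png",np.hstack([f(a),f(b)]))
```

```text
8.15 [0.5885 0.1814 0.2767] [ 29.5303 143.4147] [ 0.3489 -0.4743  0.3478]
```

View pics/crop4.png

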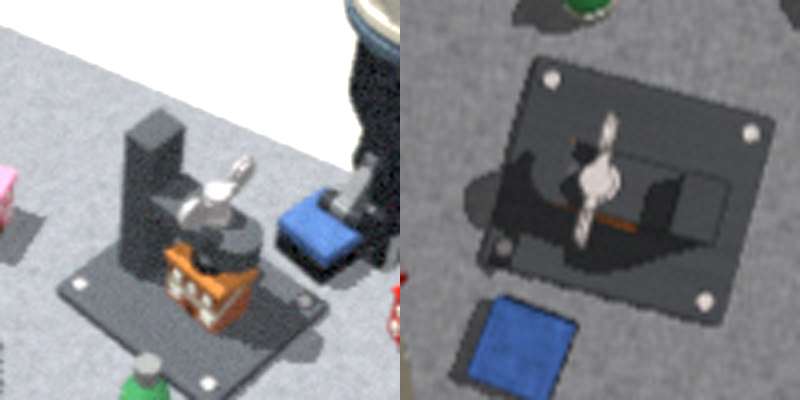

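The top crop shows the wings lying exactly along the press's x axis (ends at (610,117) and (582,243)). That matches the zero position of the hard stop, about 5.5 rad in all. The miniature stands upright under the pad, and the robot is clear.

```bash
python3 -c "from rig import *; print(close_job())"
```

```text
the job is handed in; nothing more can be done
None
```

I pushed the wing screw clockwise in two strokes, about 5.5 rad, until it stopped hard at 60 N. The final pictures show the wings in line with the press and the miniature still upright under the pad; I couldn't measure the pad force. The arm was clear when I handed the job in at about 8 s, and the hand-in gave no verdict.

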